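# Flip the marker of the empty ink bottle

## Task

Three wooden flip markers stand in a row, each with a small container just behind it. The ink in the square bottle is used up: with the fingertips push its marker's paddle up (the thumb tab that stands at the pivot helps), swing it right over and press it down flat on the far side, so that its cross face shows. Push it gently without gripping it, and lift nothing; leave the other two paddles as they lie and the bottles, pot and cup standing where they are.

Things in the scene. Friction and masses are not known exactly. Their poses are not given: they have to be found in the camera images.
- marker_bottle: Fixed wooden flip marker in front of the square bottle. Base 100 (x) x 84 (y) x 12 mm; origin = centre of its underside, on the table; +x points away from the robot, within 15 degrees; z up. Two cheeks (20 mm in x, 70 mm high, outer faces at y = +/-40 mm) hold the pivot, along y at x = 0, z = 60 mm. Four dowels (12 mm thick, 57 mm high, at x = +/-30, y = +/-20 mm) are its rests.
- paddle_bottle (a joint): Paddle of the marker of the square bottle, rad. 0 = flat towards the robot, ring face up; pi/2 = upright; pi = flipped right over, flat on the far side, cross face up; starts between 0 and 0.3. The stiff hinge keeps it where it is left: 0.2 to 0.7 N at the free edge, or 0.4 to 1.4 N at the tab, moves it.
- edge_bottle (a point): Middle of the free edge of the square bottle's paddle, 75 mm from the pivot (plate 56 x 6 mm, 8 mm bead along the edge; ring on one face, cross on the other; thumb tab square to the ring face at the pivot: 18 mm wide, 6 thick, its top 45 mm from the pivot, upright when the joint is 0). When flat it is centred 60 mm above the table, 25 mm beyond the base.
- marker_pot: Fixed wooden flip marker in front of the paint pot. Base 100 (x) x 84 (y) x 12 mm; origin = centre of its underside, on the table; +x points away from the robot, within 15 degrees; z up. Two cheeks (20 mm in x, 70 mm high, outer faces at y = +/-40 mm) hold the pivot, along y at x = 0, z = 60 mm. Four dowels (12 mm thick, 57 mm high, at x = +/-30, y = +/-20 mm) are its rests.
- paddle_pot (a joint): Paddle of the marker of the paint pot, rad. 0 = flat towards the robot, ring face up; pi/2 = upright; pi = flipped right over, flat on the far side, cross face up; starts at pi, already flipped. The stiff hinge keeps it where it is left: 0.2 to 0.7 N at the free edge, or 0.4 to 1.4 N at the tab, moves it.
- edge_pot (a point): Middle of the free edge of the paint pot's paddle, 75 mm from the pivot (plate 56 x 6 mm, 8 mm bead along the edge; ring on one face, cross on the other; thumb tab square to the ring face at the pivot: 18 mm wide, 6 thick, its top 45 mm from the pivot, upright when the joint is 0). When flat it is centred 60 mm above the table, 25 mm beyond the base.
- marker_cup: Fixed wooden flip marker in front of the paint cup. Base 100 (x) x 84 (y) x 12 mm; origin = centre of its underside, on the table; +x points away from the robot, within 15 degrees; z up. Two cheeks (20 mm in x, 70 mm high, outer faces at y = +/-40 mm) hold the pivot, along y at x = 0, z = 60 mm. Four dowels (12 mm thick, 57 mm high, at x = +/-30, y = +/-20 mm) are its rests.
- paddle_cup (a joint): Paddle of the marker of the paint cup, rad. 0 = flat towards the robot, ring face up; pi/2 = upright; pi = flipped right over, flat on the far side, cross face up; starts at 0. The stiff hinge keeps it where it is left: 0.2 to 0.7 N at the free edge, or 0.4 to 1.4 N at the tab, moves it.
- edge_cup (a point): Middle of the free edge of the paint cup's paddle, 75 mm from the pivot (plate 56 x 6 mm, 8 mm bead along the edge; ring on one face, cross on the other; thumb tab square to the ring face at the pivot: 18 mm wide, 6 thick, its top 45 mm from the pivot, upright when the joint is 0). When flat it is centred 60 mm above the table, 25 mm beyond the base.
- ink_bottle: Loose square ink bottle with a tall round white screw cap, 46 x 45 x 88 mm, 0.11 kg, standing about 125 mm beyond the pivot of its marker. Origin = centre of the underside.
- paint_pot: Loose small round paint pot with a pale lid, diameter 42 mm, 61 mm high, standing about 124 mm beyond the pivot of its marker. Origin = centre of the underside.
- paint_cup: Loose round paint cup, like a little tapered bucket, diameter 64 mm at the rim, 60 mm high, standing about 134 mm beyond the pivot of its marker. Origin = centre of the underside.
- vial: Loose tiny corked vial, diameter 31 mm, 43 mm high, a bystander. Origin = centre of the underside.
- medium_bottle: Loose round bottle of painting medium with a ribbed cap, diameter 47 mm, 95 mm high, a bystander. Origin = centre of the underside.
There are look-alikes about, which are no part of the job. Leave any orange look-alike of the paint_pot alone.

How it is judged (in metres and radians):
On the way:
1. the square bottle's paddle has been swung past upright (value of joint paddle_bottle above 1.6 rad), for 0.05 s.
At the end, for the whole second after the job is handed in: The square bottle's paddle lies flat on the far side (within 0.15 rad, about 9 degrees) and is at rest; the cup's paddle still lies towards the robot and the small pot's away from it (within 0.25 rad); the bottles, pot, cup and the vial stand upright within 20 mm of where they were (value of joint paddle_bottle above 2.99 rad and velocity of joint paddle_bottle between -0.05 and 0.05 rad/s and value of joint paddle_cup below 0.25 rad and value of joint paddle_pot above 2.89 rad and distance of each of ink_bottle, paint_pot, paint_cup, vial, medium_bottle from where it was at the start of the episode below 0.02 m and angle between each of ink_bottle, paint_pot, paint_cup, vial, medium_bottle's own z axis and vertical below 0.15 rad); the robot touches nothing.
It fails at once if the paddle is gripped or forced on its way over (more than 25 N between the fingers and it before it is nearly down) (contact force between the fingers and paddle_bottle above 25 N and value of joint paddle_bottle below 2.9 rad).
It fails at once if the paddle is slammed down (more than 80 N between the fingers and it) (contact force between the fingers and paddle_bottle above 80 N).
It fails at once if the paddle of the pot or the cup is moved by more than 0.25 rad (value of joint paddle_cup above 0.25 rad or value of joint paddle_pot below 2.89 rad).
It fails at once if a bottle, pot, cup or vial is shifted by more than 20 mm or tipped (not (distance of ink_bottle from where it was at the start of the episode below 0.02 m) or not (distance of paint_pot from where it was at the start of the episode below 0.02 m) or not (distance of paint_cup from where it was at the start of the episode below 0.02 m) or not (distance of vial from where it was at the start of the episode below 0.02 m) or not (distance of medium_bottle from where it was at the start of the episode below 0.02 m) or not (angle between ink_bottle's own z axis and vertical below 0.15 rad) or not (angle between paint_pot's own z axis and vertical below 0.15 rad) or not (angle between paint_cup's own z axis and vertical below 0.15 rad) or not (angle between vial's own z axis and vertical below 0.15 rad) or not (angle between medium_bottle's own z axis and vertical below 0.15 rad)).
It fails at once if a bottle, pot, cup or vial is lifted more than 8 mm (height (world z) of any of ink_bottle, paint_pot, paint_cup, vial, medium_bottle above 0.008 m).
It also fails if it takes over 45 s, if anything falls off the work surface, if the arm or the gripper's body presses on something with over 40 N, if the wrist force passes 120 N, or if a joint passes its speed limit or range.

## Robot

A 6-joint arm with a two-finger parallel gripper is mounted at the origin on a cart in front of the work surface, level with it; the furniture and walls round the work are solid. World frame = base frame: x ahead of the robot, y to its left, z up, the work surface at z = 0. Lengths are in m, angles in degrees, forces in N, time in s.
With the tool pointing down it reaches from about 0.4 to 0.825 m from the base axis. Payload 7 kg.
Tool frame: the origin (TCP) lies on the front face of the gripper's body, between the roots of the fingers; the fingertips stand 66 mm ahead of it and the grasp point (between the pads) lies 47 mm ahead of it (nose_length is the distance from the TCP to the fingertips, in m); y points along the fingers, z is the direction in which the jaws open and shut, and the axes are right-handed (so a half turn about y gives the same grasp; the last joint's range is limited). The gripper opens to 88 mm and grips with 3 to 60 N. Pads are 19 mm wide; open, the fingers measure 130 mm over their backs; the gripper's body (78 mm by 193 mm) begins 47 mm behind the grasp point.
Start: joints at [84.517, 20.546, 0.682, 0, -70.136, -16.507], TCP at [0.253, 0.626, 0.292] pointing down, gripper open.
Joint ranges: [-176.03, 176.03], [-82.01, 121.73], [-58.28, 71.71], [-173.87, 95.51], [-174.79, -0.11], [-173.66, 173.66]. Speed limits (degrees/s): [136.94, 136.94, 172.46, 180, 180, 180].

## Interface

Orientations are given as [roll, pitch, yaw] about the fixed x, y, z axes, in that order (R = Rz(yaw) Ry(pitch) Rx(roll)).
In Python, from plant import get_state, capture, close_job, nose_length gives the robot as it stands.
- The arm moves only by the tool apply_moves, never from a script. Its argument "rows" is a list of rows, each a list of 2 entries, a list of its own where there are three numbers: the shift along the tool's x, y, z in m, then the turn about the tool's y in degrees. In form: [[[tx, ty, tz], yaw], ...]. A call has 1 to 20 rows; each row is the pose to reach, as a shift and turn from the pose commanded when the call began, along the tool's axes at that moment; what a row does not reach only later rows make up. A row lasts 1/8 s, in which the tool goes at most 62.5 mm and 10.7 degrees, less where a joint would pass 70% of its speed; a pose out of reach is approached as far as the arm can. A call with a gripper value outside its range is refused whole. "gripper" is the opening, from 0 (shut) to 1 (fully open), set as the call begins (left out, the last holds). The fingers move at their own pace and stop on an object; "grip_force" is the grip in N (left out, the last holds). Time passes only in rows, so rows that repeat a pose let the fingers close. It gives the time, the measured TCP pose, the force and the opening at its end, in the units of the state.
- get_state(): the state, without advancing time (a new reading comes with each control period).
- capture(name): name is "side" or "top" or "wrist"; returns a dict with "pixels" (384x512x3 uint8, blue, green, red), "z_map" (384x512 float32, m along the optical axis (not along the pixel's ray), 0 where there is no reading), "intrinsics" (3x3 intrinsics, pixels), "D" ([k1, k2, p1, p2, k3] as OpenCV has them; the pictures are not rectified), "rvec" (rotation vector, rad) and "tvec" (3), from world to camera coordinates, as OpenCV has them; the wrist camera has in their place "mount" (4x4, takes a point from camera to tool coordinates, whose origin is the TCP and whose axes are the tool frame's). Camera axes: x right, y down, z forward; pixel columns grow to the right and rows downward; lengths in m; the calibration is good to about 2 mm. A picture is of the moment at which its call begins: read the wrist's pose just before it.
- close_job(): hands the job in, once; it reports no verdict.
The state is a dict: "time_s": time; "joints": joint angles; "qd": joint speeds; "joint_torque": joint torques, N m; "tcp_pos": TCP position; "eef_rot": TCP orientation; "contact_force": force on the tool from outside, world axes, zero at the start; "moment": the same for the moment, N m; "gripper_width": finger opening in m.
Only numpy, scipy, OpenCV 4.12 (cv2) and the standard library are available. Lean on these libraries where they do the work, as an engineer would, in place of code of your own. Each camera call takes 0.05 s, during which the arm holds its last target.

## Working session

There is one attempt and no reset: what is moved stays moved. The work goes in short steps, Python scripts to look and compute and a tool call to move; the robot and the scene stay as the last step left them, time stands still between calls to the robot, and variables do not carry over. Pictures are saved under pics/ and viewed, and the job is handed in when it is done.

Besides the shell and the picture viewer there is one more tool, called after "Request:" by a JSON object that holds its "method" and its "body". apply_moves: Moves the arm, as the interface text tells. Its arguments: {"type":"object","properties":{"rows":{"type":"array"},"gripper":{"type":"number"},"grip_force":{"type":"number"}},"required":["rows"]}

```bash
mkdir -p pics; ls; cat > h.py <<'E'
import numpy as np, cv2
from plant import get_state, capture, close_job, nose_length
def snap(n,f):
    c=capture(n); cv2.imwrite('pics/'+f,c['pixels']); np.savez('pics/'+f[:-4]+'.npz',**c); return c
def world(c):
    z=c['z_map']; h,w=z.shape
    u,v=np.meshgrid(np.arange(w),np.arange(h))
    p=cv2.undistortPoints(np.stack([u,v],-1).reshape(-1,1,2).astype(np.float64),c['intrinsics'],c['D']).reshape(h,w,2)
    P=np.dstack([p[...,0]*z,p[...,1]*z,z])
    R=cv2.Rodrigues(c['rvec'])[0]
    W=(P-c['tvec'].reshape(3))@R
    W[z==0]=np.nan
    return W
E
python3 - <<'E'
from h import *
print(get_state()); print(nose_length)
snap('side','s0.png');snap('top','t0.png')
E
```

```text
pics
{'time_s': 0.0, 'joints': array([ 8.45178565e+01,  2.05902034e+01,  6.31285784e-01, -2.00084784e-02,
       -7.01349495e+01, -1.65080421e+01]), 'qd': array([-0.00261353,  0.00821289, -0.07357969,  0.04494487,  0.04504644,
        0.04926804]), 'joint_torque': array([ 2.09843631e-03, -5.82705474e+01,  2.93064952e+01,  6.99726373e+00,
        7.04070000e-03, -1.56944425e-04]), 'tcp_pos': array([0.25261217, 0.62551968, 0.29121795]), 'eef_rot': array([-8.99046571e+01,  8.64114603e-03,  1.58003007e+02]), 'contact_force': array([-0.54785343,  0.02998173, -0.31238357]), 'moment': array([-0.04783047, -0.00709084,  0.03113699]), 'gripper_width': 0.08771087767992668}
0.0656
```

View pics/s0.png

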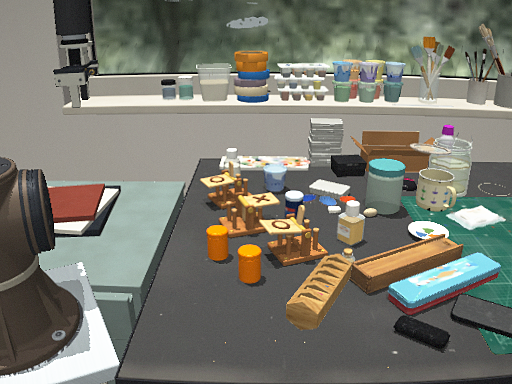

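View pics/t0.png

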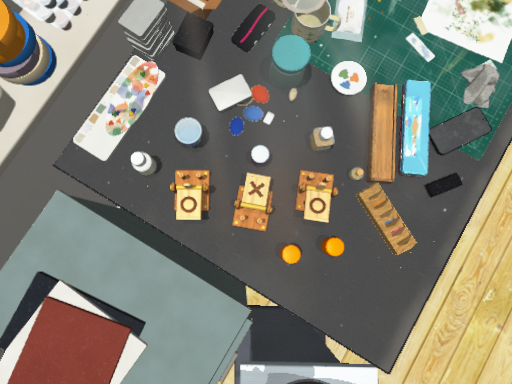

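The side view shows the square bottle at (350,222) with its ring-up marker at (290,235). In the top view they are the bottle at (322,137) and the marker at (317,195). The other candidates in the top view are the pot's marker (254,195, cross up), the cup's marker (191,195, ring up), and the medium bottle (143,162), which is round. The two orange pots (291,253) and (334,246) are look-alikes.

```bash
python3 - <<'E'
from h import *
for n,b in (('s0',(180,170,390,290)),('t0',(260,110,390,270))):
    c=dict(np.load(f'pics/{n}.npz')); x0,y0,x1,y1=b
    k=int(min(800/(x1-x0),600/(y1-y0)))
    cv2.imwrite(f'pics/{n}_c.png',cv2.resize(c['pixels'][y0:y1,x0:x1],None,fx=k,fy=k,interpolation=cv2.INTER_CUBIC))
    print(n,k)
c=dict(np.load('pics/t0.npz'));W=world(c)
for n,(u,v) in dict(bottle=(327,130),bottleshoulder=(315,143),plate=(317,213),ring=(316,204),pot=(260,154),cup=(188,131),vial=(357,173),med=(137,159),o1=(291,253),o2=(334,246),platepot=(256,182),platecup=(190,214),table=(290,220)).items(): print(n,W[v,u].round(3))
# marker cloud
M=W[165:230,290:345].reshape(-1,3); C=c['pixels'][165:230,290:345].reshape(-1,3).astype(int)
ye=(C[:,2]>180)&(C[:,1]>150)&(C[:,0]<190)&(M[:,2]>.03)
P=M[ye]; print(ye.sum(),P.min(0),P.max(0)); 
A=np.c_[P[:,:2],np.ones(len(P))]; s=np.linalg.lstsq(A,P[:,2],rcond=None)[0]; print('slope',s)
print(cv2.minAreaRect(P[:,:2].astype(np.float32)))
w=(M[:,2]>.006)&(np.abs(M[:,2]-.012)<.006); 
d=M[:,2]>.005; print('all',cv2.minAreaRect(M[d][:,:2].astype(np.float32)),M[d].max(0))
ch=M[:,2]>.066; print('hi',M[ch].round(3)[:40])
E
```

```text
s0 3
t0 3
bottle [ 0.688 -0.029  0.088]
bottleshoulder [ 0.665 -0.007  0.056]
plate [ 0.498 -0.008  0.076]
ring [ 0.519 -0.007  0.071]
pot [0.634 0.123 0.062]
cup [0.685 0.294 0.058]
vial [ 0.598 -0.11   0.043]
med [0.607 0.398 0.095]
o1 [0.407 0.048 0.06 ]
o2 [ 0.425 -0.049  0.061]
platepot [0.567 0.131 0.063]
platecup [0.49  0.28  0.061]
table [ 0.485  0.043 -0.002]
725 [ 0.48014169 -0.0541304   0.03374584] [0.5907354  0.02749695 0.10701333]
slope [-0.11070306  0.0373714   0.12756881]
((0.5349902510643005, -0.011418279260396957), (0.0823463425040245, 0.10830073803663254), 84.27079010009766)
all ((0.5408734083175659, -0.01406615599989891), (0.1044570729136467, 0.12541739642620087), 81.62684631347656) [0.60843856 0.04200767 0.10701333]
hi [[ 0.566  0.023  0.071]
 [ 0.566  0.021  0.071]
 [ 0.563 -0.006  0.097]
 [ 0.563 -0.008  0.099]
 [ 0.562 -0.009  0.103]
 [ 0.562 -0.011  0.106]
 [ 0.562 -0.013  0.104]
 [ 0.562 -0.015  0.107]
 [ 0.562 -0.018  0.104]
 [ 0.564  0.025  0.068]
 [ 0.564  0.023  0.07 ]
 [ 0.564  0.021  0.073]
 [ 0.564  0.019  0.07 ]
 [ 0.561 -0.006  0.097]
 [ 0.56  -0.007  0.101]
 [ 0.56  -0.009  0.103]
 [ 0.56  -0.011  0.104]
 [ 0.56  -0.013  0.104]
 [ 0.56  -0.016  0.104]
 [ 0.56  -0.018  0.105]
 [ 0.561 -0.02   0.102]
 [ 0.562  0.03   0.067]
 [ 0.562  0.025  0.068]
 [ 0.562  0.023  0.067]
 [ 0.562  0.021  0.071]
 [ 0.562  0.018  0.067]
 [ 0.56  -0.005  0.09 ]
 [ 0.558 -0.005  0.099]
 [ 0.558 -0.008  0.1  ]
 [ 0.558 -0.009  0.103]
 [ 0.558 -0.012  0.1  ]
 [ 0.558 -0.013  0.104]
 [ 0.558 -0.016  0.104]
 [ 0.558 -0.018  0.102]
 [ 0.558 -0.021  0.102]
 [ 0.56   0.027  0.068]
 [ 0.559  0.025  0.069]
 [ 0.56   0.023  0.068]
 [ 0.559  0.021  0.071]
 [ 0.559 -0.005  0.08 ]]
```

View pics/t0_c.png

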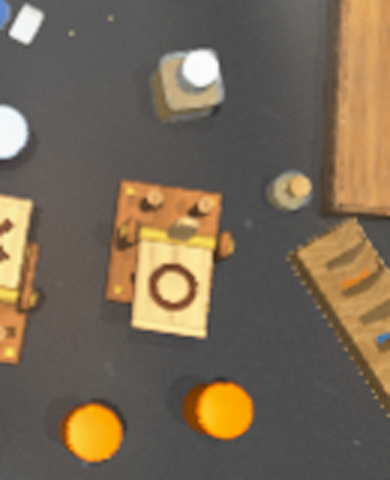

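View pics/s0_c.png

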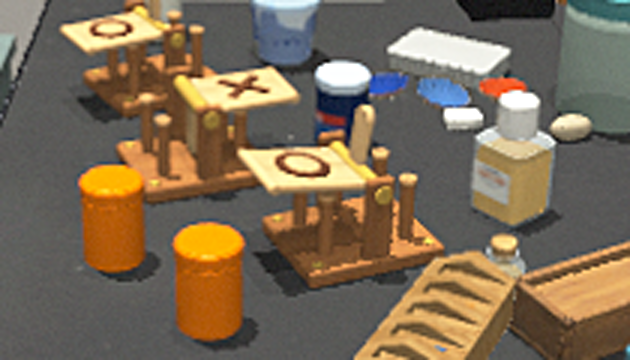

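```bash
python3 - <<'E'
from h import *
c=dict(np.load('pics/t0.npz'));W=world(c)
M=W[160:235,285:345].reshape(-1,3)
def cl(name,m):
    P=M[m]; print(name,m.sum(),np.median(P,0).round(4),P.min(0).round(3),P.max(0).round(3),cv2.minAreaRect(P[:,:2].astype(np.float32)))
z=M[:,2]
cl('tab',z>.094)
cl('cheekL',(z>.065)&(z<.076)&(M[:,1]>.0165)&(M[:,0]>.53)&(M[:,0]<.59))
cl('cheekR',(z>.065)&(z<.076)&(M[:,1]<-.042)&(M[:,0]>.53)&(M[:,0]<.59))
pl=(z>.06)&(z<.09)&(M[:,1]>-.04)&(M[:,1]<.02)&(M[:,0]<.53)
cl('plate',pl)
P=M[pl];s=np.linalg.lstsq(np.c_[P[:,:2],np.ones(len(P))],P[:,2],rcond=None)[0];print(s)
base=(abs(z-.012)<.004); cl('base',base)
dw=(abs(z-.057)<.004)&(M[:,0]>.575); cl('dowel',dw); print(M[dw].round(3)[:20])
# bottle
B=W[115:155,300:345].reshape(-1,3); B=B[B[:,2]>.045]; print('bottle',cv2.minAreaRect(B[:,:2].astype(np.float32)),B.max(0))
E
```

```text
tab 29 [ 0.56   -0.0133  0.1019] [ 0.555 -0.021  0.095] [ 0.563 -0.005  0.107] ((0.5588712692260742, -0.013235026970505714), (0.015405853278934956, 0.0077209314331412315), 86.70868682861328)
cheekL 33 [0.5573 0.0231 0.0686] [0.535 0.018 0.065] [0.567 0.03  0.073] ((0.5508405566215515, 0.023754261434078217), (0.03238680213689804, 0.011739258654415607), 0.5567663908004761)
cheekR 32 [ 0.5475 -0.0477  0.0693] [ 0.541 -0.054  0.065] [ 0.559 -0.044  0.074] ((0.5499691367149353, -0.048612330108881), (0.01890464872121811, 0.009889304637908936), 2.390453815460205)
plate 512 [ 0.505  -0.0081  0.0718] [ 0.478 -0.038  0.064] [0.53  0.019 0.078] ((0.5042026042938232, -0.009057499468326569), (0.05615856498479843, 0.05121641978621483), 88.55195617675781)
[-0.12637076  0.02315064  0.13556098]
base 539 [0.5779 0.0063 0.012 ] [ 0.509 -0.058  0.008] [0.607 0.033 0.016] ((0.55398029088974, -0.012602858245372772), (0.08315428346395493, 0.09955032169818878), 83.37005615234375)
dowel 40 [ 0.5836 -0.0168  0.0572] [ 0.577 -0.042  0.054] [0.591 0.007 0.06 ] ((0.5837580561637878, -0.017222126945853233), (0.04938201978802681, 0.010234936140477657), 84.4773941040039)
[[ 0.59   0.007  0.056]
 [ 0.59   0.005  0.059]
 [ 0.591  0.002  0.054]
 [ 0.59  -0.     0.056]
 [ 0.588  0.007  0.057]
 [ 0.588  0.005  0.056]
 [ 0.587  0.003  0.059]
 [ 0.588  0.     0.057]
 [ 0.588 -0.002  0.056]
 [ 0.585  0.007  0.059]
 [ 0.585  0.005  0.058]
 [ 0.585  0.003  0.058]
 [ 0.585  0.     0.058]
 [ 0.585 -0.002  0.058]
 [ 0.587 -0.036  0.054]
 [ 0.587 -0.038  0.056]
 [ 0.583  0.007  0.058]
 [ 0.583  0.005  0.058]
 [ 0.583  0.003  0.059]
 [ 0.583 -0.     0.055]]
bottle ((0.6816307902336121, -0.02625957503914833), (0.04583442211151123, 0.04633239284157753), 6.696676254272461) [ 0.70500961 -0.00158783  0.09157014]
```

```bash
cat >> h.py <<'E'
from scipy.spatial.transform import Rotation as Ro
O=np.array([.554,-.0126,0]); L=Ro.from_euler('z',-6.6,degrees=True)
def report():
    s=get_state(); R=Ro.from_euler('xyz',s['eef_rot'],degrees=True)
    tip=s['tcp_pos']+R.apply([0,nose_length,0])
    print('t',s['time_s'],'tip local',(L.inv().apply(tip-O)).round(4),'F local',L.inv().apply(s['contact_force']).round(2),'w',round(s['gripper_width'],4))
    print('tool axes in local\n',(L.inv()*R).as_matrix().round(3)); return s,R,tip
def goto(loc):
    s,R,tip=report(); d=L.apply(loc)+O-tip; print('tool shift',R.inv().apply(d).round(4))
E
python3 - <<'E'
from h import *
goto([-.020,0,.170])
E
```

```text
t 0.1 tip local [-0.3727  0.5992  0.2257] F local [0.4  0.57 0.42] w 0.0876
tool axes in local
 [[-0.964 -0.    -0.266]
 [ 0.266 -0.001 -0.964]
 [-0.    -1.     0.001]]
tool shift [-0.4991  0.0565  0.484 ]
```

Request:
{"method": "apply_moves", "body": {"rows": [[[-0.035,0,0.034],-1.1],[[-0.07,0,0.068],-2.2],[[-0.105,0,0.102],-3.3],[[-0.14,0,0.136],-4.4],[[-0.175,0,0.17],-5.5],[[-0.21,0,0.204],-6.6],[[-0.245,0,0.238],-7.7],[[-0.28,0,0.272],-8.8],[[-0.315,0,0.306],-9.9],[[-0.35,0,0.34],-11],[[-0.385,0,0.374],-12.1],[[-0.42,0.01,0.408],-13.2],[[-0.455,0.025,0.442],-14.3],[[-0.49,0.045,0.475],-15.4],[[-0.499,0.056,0.484],-15.4],[[-0.499,0.056,0.484],-15.4],[[-0.499,0.056,0.484],-15.4],[[-0.499,0.056,0.484],-15.4]], "gripper": 0, "grip_force": 10}}

```text
time_s: 2.35
tcp_pos: [0.5343, -0.0088, 0.2369]
eef_rot: [-90.0, 0.1, 173.5]
contact_force: [-0.6, 0.9, -0.8]
gripper_width: 0.0004
```

```bash
python3 - <<'E'
from h import *
goto([-.017,0,.082])
snap('side','s1.png')
snap('wrist','w1.png')
E
```

```text
t 2.35 tip local [-0.0199  0.0016  0.1713] F local [-0.69  0.81 -0.83] w 0.0004
tool axes in local
 [[-1.     0.001  0.002]
 [-0.002  0.001 -1.   ]
 [-0.001 -1.    -0.001]]
tool shift [-0.0028  0.0893  0.0016]
```

View pics/s1.png

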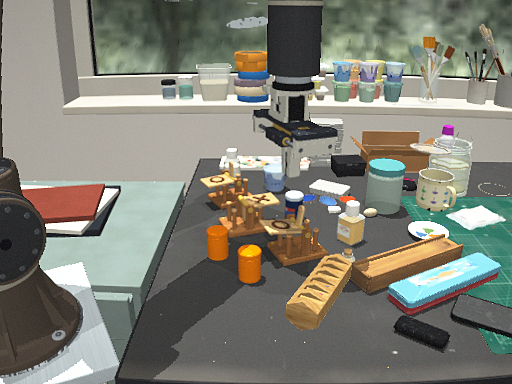

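View pics/w1.png

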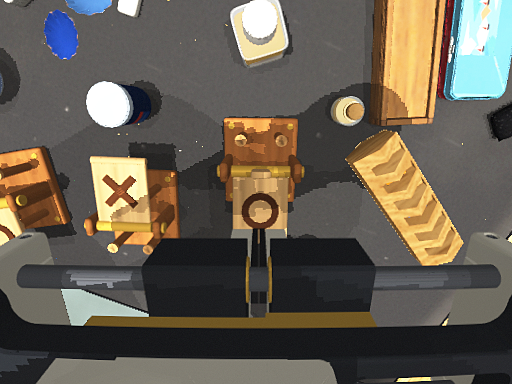

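The side view shows the closed fingers at (292,160), above the marker at (290,235). In the wrist view the marker at (260,170) sits squarely in front of the fingers, with the square bottle at (260,30) behind it. I'll lower the fingers between plate and tab.

Request:
{"method": "apply_moves", "body": {"rows": [[[0,0.03,0.0015],0],[[-0.002,0.06,0.0015],0],[[-0.002,0.08,0.0015],0],[[-0.002,0.089,0.0015],0],[[-0.002,0.089,0.0015],0],[[-0.002,0.089,0.0015],0]]}}

```text
time_s: 3.2
tcp_pos: [0.5366, -0.0112, 0.1481]
eef_rot: [-90.0, 0.1, 173.4]
contact_force: [0.8, -0.3, 0.0]
gripper_width: 0.0004
```

```bash
python3 - <<'E'
from h import *
report()
c=snap('side','s2.png'); cv2.imwrite('pics/s2c.png',cv2.resize(c['pixels'][170:290,210:390],None,fx=4,fy=4,interpolation=cv2.INTER_CUBIC))
E
```

```text
t 3.2 tip local [-0.0174 -0.0006  0.0825] F local [ 0.86 -0.25  0.01] w 0.0004
tool axes in local
 [[-1.     0.001  0.001]
 [-0.001  0.    -1.   ]
 [-0.001 -1.    -0.   ]]
```

View pics/s2c.png

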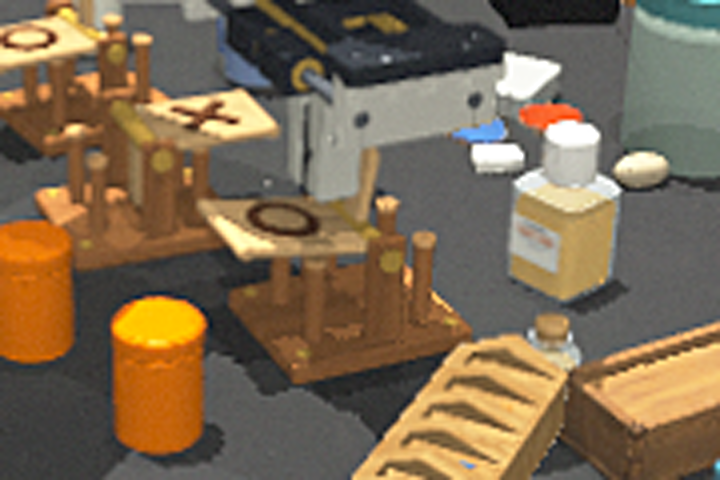

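Fingertip at crop (335,195) is just over the plate, clear of it, with the tab at (370,180) just ahead. I'll push the tab forward.

Request:
{"method": "apply_moves", "body": {"rows": [[[-0.004,0,0],0],[[-0.008,0,0],0],[[-0.012,0,0],0],[[-0.016,0,0],0],[[-0.02,0,0],0],[[-0.023,0,0],0],[[-0.026,0,0],0],[[-0.029,0,0],0],[[-0.032,0,0],0],[[-0.034,0,0],0],[[-0.036,0,0],0],[[-0.038,0,0],0],[[-0.038,0,0],0]]}}

```text
time_s: 4.88
tcp_pos: [0.5741, -0.0158, 0.1472]
eef_rot: [-90.0, 0.0, 173.4]
contact_force: [0.1, -0.3, 0.1]
gripper_width: 0.0004
```

```bash
python3 - <<'E'
from h import *
report()
c=snap('side','s3.png'); cv2.imwrite('pics/s3c.png',cv2.resize(c['pixels'][170:290,210:390],None,fx=4,fy=4,interpolation=cv2.INTER_CUBIC))
E
```

```text
t 4.875 tip local [ 0.0204 -0.0009  0.0816] F local [ 0.13 -0.26  0.08] w 0.0004
tool axes in local
 [[-1.  0.  0.]
 [-0.  0. -1.]
 [-0. -1. -0.]]
```

View pics/s3c.png

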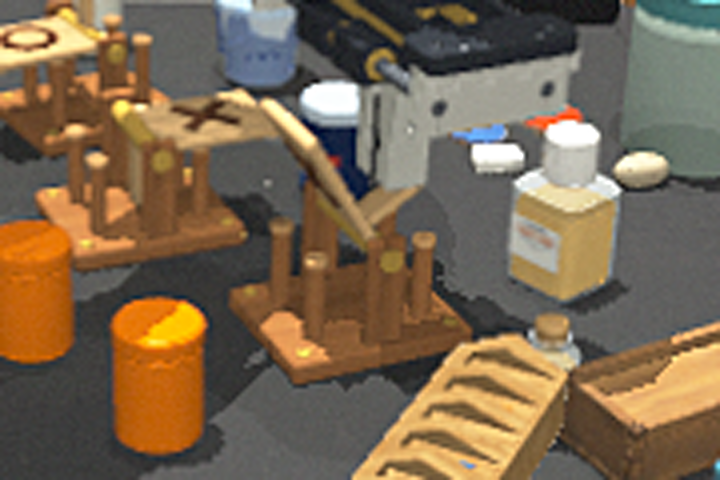

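The paddle stands at about 60° in the crop, its edge at (270,105), with no notable force. I'll lift over it and come down on the robot side.

Request:
{"method": "apply_moves", "body": {"rows": [[[0,-0.03,0],0],[[0,-0.07,0],0],[[0,-0.08,0],0],[[0.03,-0.08,0],0],[[0.07,-0.08,0],0],[[0.095,-0.08,0],0],[[0.095,-0.08,0],0],[[0.095,-0.05,0],0],[[0.095,-0.025,0],0],[[0.095,-0.02,0],0],[[0.095,-0.02,0],0]]}}

```text
time_s: 6.3
tcp_pos: [0.48, -0.005, 0.1672]
eef_rot: [-90.0, -0.0, 173.4]
contact_force: [0.4, 0.1, -0.5]
gripper_width: 0.0006
```

```bash
python3 - <<'E'
from h import *
report()
c=snap('side','s4.png'); cv2.imwrite('pics/s4c.png',cv2.resize(c['pixels'][170:290,210:390],None,fx=4,fy=4,interpolation=cv2.INTER_CUBIC))
E
```

```text
t 6.3 tip local [-0.0744 -0.001   0.1016] F local [ 0.38  0.14 -0.51] w 0.0006
tool axes in local
 [[-1. -0.  0.]
 [-0. -0. -1.]
 [ 0. -1.  0.]]
```

View pics/s4c.png

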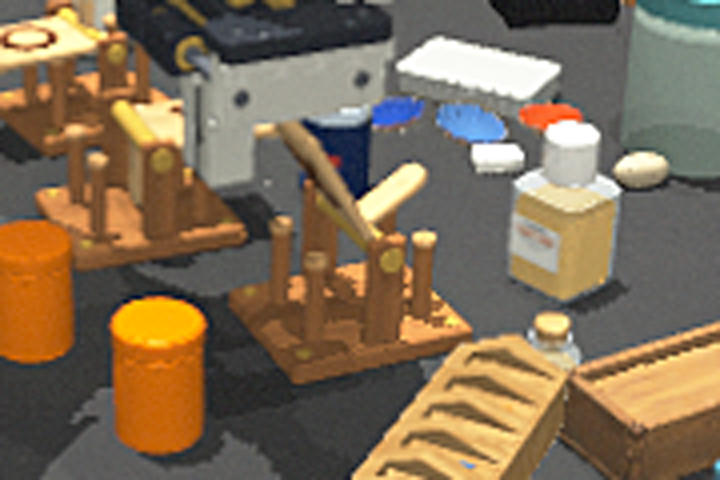

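The fingers are now behind the plate: tip at crop (225,180), paddle edge at (280,125). I'll push forward over upright.

Request:
{"method": "apply_moves", "body": {"rows": [[[-0.006,0,0],0],[[-0.012,0,0],0],[[-0.017,0,0],0],[[-0.022,0,0],0],[[-0.027,0,0],0],[[-0.032,0,0],0],[[-0.037,0,0],0],[[-0.042,0,0],0],[[-0.047,0,0],0],[[-0.052,0,0],0],[[-0.057,0,0],0],[[-0.062,0,0],0],[[-0.067,0,0],0],[[-0.072,0,0],0],[[-0.077,0,0],0],[[-0.082,0,0],0],[[-0.086,0,0],0],[[-0.09,0,0],0],[[-0.092,0,0],0],[[-0.092,0,0],0]]}}

```text
time_s: 8.85
tcp_pos: [0.571, -0.0155, 0.1672]
eef_rot: [-90.0, 0.0, 173.4]
contact_force: [-0.4, -0.7, -0.9]
gripper_width: 0.0003
```

```bash
python3 - <<'E'
from h import *
report()
c=snap('side','s5.png'); cv2.imwrite('pics/s5c.png',cv2.resize(c['pixels'][170:290,210:390],None,fx=4,fy=4,interpolation=cv2.INTER_CUBIC))
E
```

```text
t 8.85 tip local [ 0.0173 -0.0009  0.1016] F local [-0.31 -0.77 -0.92] w 0.0003
tool axes in local
 [[-1.  0.  0.]
 [-0.  0. -1.]
 [-0. -1. -0.]]
```

View pics/s5c.png

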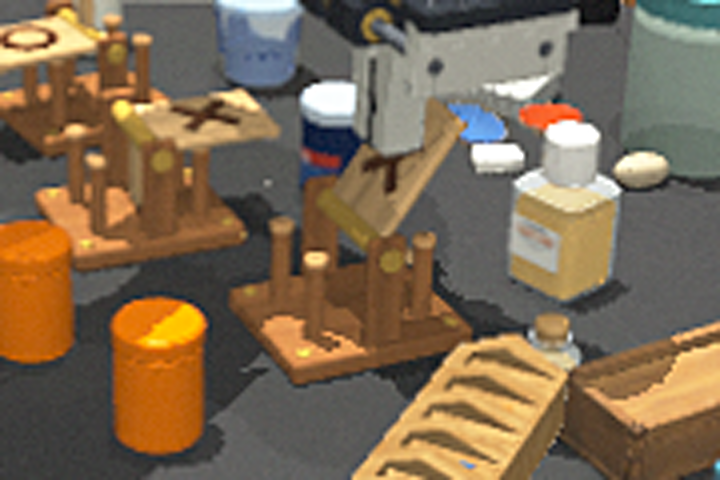

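The paddle is past upright, leaning about 35° away, with its cross facing up at crop (390,170). I'll follow it down in an arc.

Request:
{"method": "apply_moves", "body": {"rows": [[[-0.005,0.003,0],0],[[-0.009,0.007,0],0],[[-0.012,0.01,0],0],[[-0.015,0.0135,0],0],[[-0.017,0.0175,0],0],[[-0.019,0.0215,0],0],[[-0.021,0.0255,0],0],[[-0.022,0.029,0],0],[[-0.023,0.032,0],0],[[-0.023,0.034,0],0],[[-0.023,0.036,0],0],[[-0.023,0.036,0],0]]}}

```text
time_s: 10.4
tcp_pos: [0.5936, -0.0181, 0.1311]
eef_rot: [-90.0, -0.0, 173.4]
contact_force: [-0.6, 0.2, -0.4]
gripper_width: 0.0005
```

```bash
python3 - <<'E'
from h import *
report()
c=snap('side','s6.png'); cv2.imwrite('pics/s6c.png',cv2.resize(c['pixels'][170:290,210:390],None,fx=4,fy=4,interpolation=cv2.INTER_CUBIC))
E
```

```text
t 10.4 tip local [ 0.04   -0.0009  0.0655] F local [-0.66  0.12 -0.39] w 0.0005
tool axes in local
 [[-1. -0.  0.]
 [-0. -0. -1.]
 [ 0. -1.  0.]]
```

View pics/s6c.png

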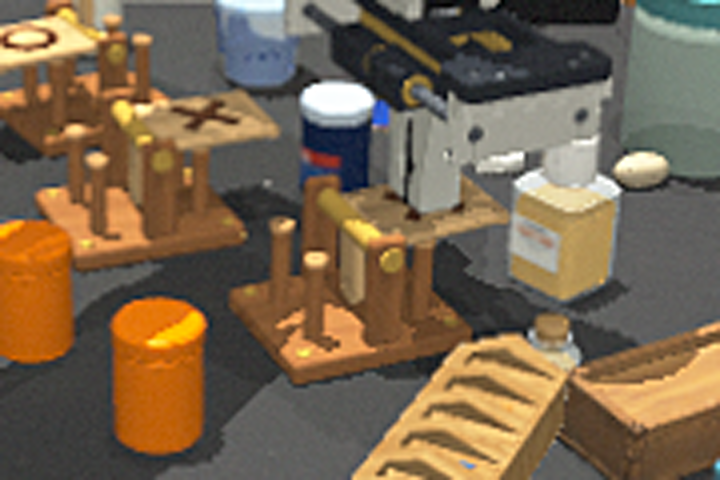

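The paddle is nearly flat, with the tip on it at crop (435,205). I'll press it down gently.

Request:
{"method": "apply_moves", "body": {"rows": [[[0,0.001,0],0],[[0,0.002,0],0],[[0,0.003,0],0],[[0,0.003,0],0]]}}

```text
time_s: 10.95
tcp_pos: [0.5938, -0.0181, 0.1288]
eef_rot: [-90.0, 0.0, 173.4]
contact_force: [-2.2, -0.6, 6.6]
gripper_width: 0.0005
```

```bash
python3 - <<'E'
from h import *
report()
E
```

```text
t 10.95 tip local [ 0.0402 -0.0009  0.0632] F local [-2.16 -0.85  6.6 ] w 0.0005
tool axes in local
 [[-1.     0.001  0.   ]
 [-0.    -0.    -1.   ]
 [-0.001 -1.     0.   ]]
```

The tip stopped at z = 63.2 mm with 6.6 N of force, so the plate is on its rests (its top should be at 63 mm). I'll lift straight off and away.

Request:
{"method": "apply_moves", "body": {"rows": [[[0,-0.01,0],0],[[0,-0.05,0],0],[[0.02,-0.1,0],0],[[0.06,-0.13,0],0],[[0.11,-0.15,0],0],[[0.16,-0.15,0],0],[[0.17,-0.15,0],0],[[0.17,-0.15,0],0],[[0.17,-0.15,0],0]]}}

```text
time_s: 12.08
tcp_pos: [0.4258, 0.0015, 0.2783]
eef_rot: [-90.0, 0.0, 173.4]
contact_force: [0.5, 0.3, 0.3]
gripper_width: 0.0005
```

```bash
python3 - <<'E'
from h import *
report()
c=snap('side','s7.png'); cv2.imwrite('pics/s7c.png',cv2.resize(c['pixels'][170:290,180:390],None,fx=3,fy=3,interpolation=cv2.INTER_CUBIC))
t=snap('top','t7.png'); snap('wrist','w7.png')
W=world(c);W0=world(dict(np.load('pics/s0.npz')))
m=np.isfinite(W[...,2])
l=L.inv().apply((W-O).reshape(-1,3)).reshape(W.shape)
s=m&(l[...,0]>.02)&(l[...,0]<.07)&(abs(l[...,1])<.024)&(l[...,2]>.05)
P=l[s]; print(s.sum(),np.linalg.lstsq(np.c_[P[:,:2],np.ones(len(P))],P[:,2],rcond=None)[0],np.median(P,0))
# changes elsewhere in side view
d=np.abs(c['z_map']-np.load('pics/s0.npz')['z_map'])>.01
ys,xs=np.nonzero(d); print(len(ys)); 
n,lab,st,ce=cv2.connectedComponentsWithStats(d.astype(np.uint8)); print([x.tolist() for x in st[1:] if x[4]>25])
E
```

```text
t 12.075 tip local [-0.129  -0.0007  0.2127] F local [0.42 0.33 0.28] w 0.0005
tool axes in local
 [[-1.  0.  0.]
 [-0. -0. -1.]
 [-0. -1.  0.]]
270 [0.00666915 0.0298345  0.06223173] [ 0.04416648 -0.00255303  0.06256795]
19059
[[53, 0, 47, 108, 3133], [199, 0, 82, 165, 8022], [0, 168, 55, 115, 4313], [295, 205, 43, 26, 535], [259, 219, 42, 27, 535]]
```

View pics/s7c.png

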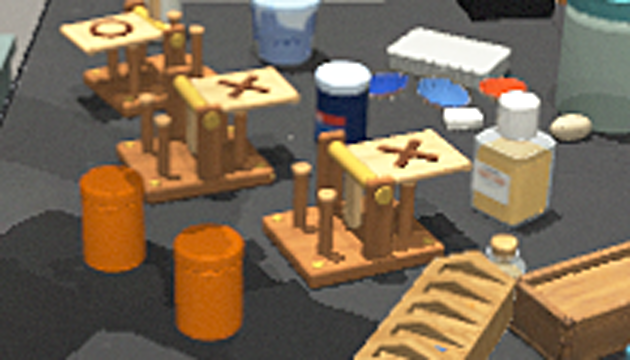

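View pics/w7.png

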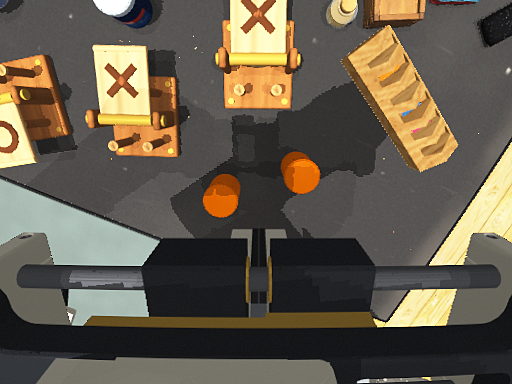

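The paddle lies flat with its cross up at crop (410,155); the fitted slope is 0.007 and the plate is at z = 62.6 mm. In the side depth picture only this paddle and the arm have changed, and the bottle is where it was. I'm handing in.

```bash
python3 -c "
from plant import close_job
print(close_job())"
```

```text
the job is handed in; nothing more can be done
None
```

The square bottle's paddle now lies flat on the far side with its cross face up, and the job is handed in at about 12 s of the 45 s allowed. With closed fingers I pushed the thumb tab to raise the paddle to about 60°. I then went round to the robot side, pushed it over upright, followed it down and pressed it onto its rests with about 7 N.

**Paddle:** in the last side view the plate fitted at z = 62.6 mm with a slope of 0.007 rad along its length. The sideways slope fitted at 0.03, which I put down to depth noise.

**Rest of the scene:** comparing the side depth picture with the first one, only this paddle and the arm had changed by more than 10 mm. The other two paddles, the bottles, pot, cup and vial looked as they did at the start. I took a last top view as well but did not measure positions in it.

**Robot:** it is clear of everything, with the fingertips about 0.21 m above the table. No check failed or disagreed. I read forces only at the end of each move, and the highest reading was that press.

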